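# Release the parts box catch through its hole with a dowel

### The job

The push button of the blue steel parts box is missing, so take the wooden dowel from its rest and push it in through the small yellow-ringed hole against the spring catch until the lid springs up. Then swing the lid fully open, past upright, so that it stays back by itself, and lay the dowel back in its rest. Leave the other things on the shelf where they are.

Things in the scene. Friction and masses are not known exactly. Their poses are not given: they have to be found in the camera images.
- parts_box: Blue steel box fixed to the shelf, 120 mm (x) by 160 mm (y) by 85 mm high plus a 5 mm lid on top, walls 4 mm. Origin at the centre of its underside. Its own +x side is the wall with the hole and faces away from the robot, turned by up to 0.45 rad; its -x side carries the lid hinge.
- hole (a point): Centre of the round hole, 24 mm in diameter, on the outer face of the box's +x wall, 60 mm from the box's origin in x and 55 mm above the shelf, in the middle of the wall's width, with a yellow ring painted round it. Axes as the box's: push the dowel level along the box's own -x.
- catch_plate: Orange round plate, 32 mm in diameter, of the spring catch, seen through the hole. Its face (the origin) lies 14 mm inside the wall's outer face, on the hole's axis.
- catch (a joint): Travel of the spring catch in m: 0 at rest, grows as the plate is pushed inwards (box -x), stop at 0.014. It lets the lid go at about 0.008. The spring takes 2 N at the start, 4 N at 0.008 and 5.5 N at the stop, and pushes it back out when let go.
- lid (a joint): Angle of the lid in rad: 0 shut and caught; about 0.6 where a spring pin lifts and holds it within about a second of the catch being released; 1.57 upright; 2.0 at its stop. The hinge is damped: past upright the lid slowly falls to its stop, short of upright it falls back to 0.6. Push its underside towards the hinge side with the level dowel or the fingers to open it.
- lid_hinge (a point): Middle of the lid's hinge axis, on the box's -x upper edge, 85 mm above the shelf; the axis runs along the box's y. The lid's underside passes through this axis.
- lid_edge (a point): Middle of the free edge of the lid, 120 mm from the hinge. The lid is 120 by 160 by 5 mm, 0.25 kg, blue with a grey panel.
- dowel: Round wooden dowel with red, rounded ends, 180 mm long, 14 mm in diameter, about 40 g, both ends alike. Origin at its middle on its axis; its x is its axis. It lies level in the rest.
- rest: Pale wooden rest fixed to the shelf: a base plate 130 by 60 by 6 mm with two V-shaped supports 14 mm thick, centred 50 mm to either side of the middle, whose tops are 55 mm above the shelf and 40 mm apart. Origin at the centre of its underside; the dowel lies along its x, level, its axis 45 mm above the shelf.
- rest_seat (a point): Where the middle of the dowel lies in the rest, 45 mm above the shelf; x along the dowel.
- jar: Bystander: glass jar with a steel screw lid, 76 mm in diameter, 110 mm high. Origin at the centre of its underside.
- throttle_grip: Bystander: black throttle grip standing on its flange, 56 mm in diameter at the foot, 122 mm high. Origin at the centre of its underside.
- switch_box: Bystander: small aluminium box with a toggle switch on top, 75 by 110 by 50 mm, 80 mm high with the toggle. Origin at the centre of its underside.
- sprocket: Bystander: steel sprocket lying flat, 115 mm in diameter, 8 mm thick. Origin at the centre of its underside.
- lens: Bystander: orange indicator lens, 60 mm in diameter, 35 mm high. Origin at the centre of its underside.

How it is judged:
On the way, in this order (a step that is already met when the one before it is completed fails the run):
1. the dowel presses the spring catch inwards through the hole (value of joint catch above 0.004 m and contact force between dowel and catch_plate above 0.5 N), for 0.02 s.
2. the lid has sprung up (value of joint lid above 0.4 rad), for 0.1 s.
3. the lid is swung open past upright (value of joint lid above 1.65 rad), for 0.1 s.
At the end, for the whole second after the job is handed in: The lid stands open at more than 1.75 rad (past upright); the dowel lies still in both V supports of its rest, either way round, its middle within 30 mm of the seat's middle, within 6 mm in height and 0.1 rad in direction (value of joint lid above 1.75 rad and horizontal distance between dowel and rest_seat below 0.03 m and z of dowel in the frame of rest_seat between -0.006 and 0.006 m and angle between the x axis of dowel and the x axis of rest, either way round below 0.1 rad and linear speed of dowel below 0.02 m/s); the robot touches nothing.
It fails at once if a bystander (jar, throttle grip, switch box, sprocket or lens) is shifted by more than 20 mm (distance of any of jar, throttle_grip, switch_box, sprocket, lens from where it was at the start of the episode above 0.02 m).
It fails at once if a standing bystander (jar or throttle grip) is knocked over (angle between any of jar, throttle_grip's own z axis and vertical above 0.5 rad).
It also fails if it takes over 61 s, if anything falls off the work surface, if the arm or the gripper's body presses on something with over 40 N, if the wrist force passes 120 N, or if a joint passes its speed limit or range.

### The arm

A 6-joint arm with a two-finger parallel gripper is mounted at the origin on the work surface. World frame = base frame: x ahead of the robot, y to its left, z up, the work surface at z = 0. Lengths are in m, angles in rad, forces in N, time in s.
With the tool pointing down it reaches from about 0.325 to 0.775 m from the base axis. Payload 9.3 kg.
Tool frame: the origin (TCP) lies at the very end of the fingers, on their centre line; the grasp point (between the pads) lies env.hold_point_z behind it (env.hold_point_z is the distance from the TCP to the grasp point, in m); z points along the fingers, y is the line along which they close (so a half turn about z gives the same grasp; the last joint's range is limited). The gripper opens to 85 mm and grips with 20 to 120 N. Pads are 22 mm wide; open, the fingers measure 114 mm over their backs; the gripper's body (76 mm by 85 mm) begins 54 mm behind the grasp point. The pads swing forward as they close: fully open they stand 13 mm farther back than shut.
Start: joints at [-1.453, 0.259, 0.021, 1.334, 0, 1.418], TCP at [0.147, -0.53, 0.231] pointing down, gripper open.
Joint ranges: [-3.04, 3.04], [-0.91, 1.82], [-1.04, 1.36], [-1.92, 1.95], [-1.52, 1.45], [-3.14, 3.14]. Speed limits (rad/s): [2.22, 2.22, 2.79, 3.14, 3.14, 3.14].

### API

Orientations are given as [roll, pitch, yaw] about the fixed x, y, z axes, in that order (R = Rz(yaw) Ry(pitch) Rx(roll)).
In Python, from station import env gives the robot as it stands. The module is installed in compiled form; this text tells all that it offers.
- The arm moves only by the tool arm_command, never from a script. Its argument "plan" is a list of rows, each a list of 4 numbers: the shift along the world's x, y, z normalised to -1 to 1, where 1 is 0.5 m, then the turn about the world's z normalised to -1 to 1, where 1 is 360 degrees. In form: [[x, y, z, twist], ...]. A call has 1 to 20 rows; each row shifts and turns the commanded pose from where the row before left it; what a row does not reach is not made up. A row lasts 1/10 s, in which the tool goes at most 50 mm and 8.59 degrees, less where a joint would pass 70% of its speed; a pose out of reach is approached as far as the arm can. A call with a number of a shift or a turn outside -1 to 1 is refused whole. A call with a gripper value outside its range is refused whole. "grip" is the opening, from 0 (shut) to 1 (fully open), set as the call begins (left out, the last holds). The fingers move at their own pace and stop on an object; "grip_force" is the grip in N (left out, the last holds). Time passes only in rows, so rows that do not move let the fingers close. It gives the time, the measured TCP pose, the force, the opening and the grip force at its end, in the units of the state.
- env.get_obs(): the state, without advancing time (a new reading comes with each control period).
- env.get_image(name): name is "side" or "top"; returns the picture (384x512x3 uint8, red, green, blue); there is no depth.
- env.get_calibration(name): a dict with "fx", "fy", "cx", "cy" (pixels), "distortion" ([k1, k2, p1, p2, k3] as OpenCV has them; the pictures are not rectified), "R" (3x3) and "t" (3): a world point X has camera coordinates R X + t. Camera axes: x right, y down, z forward; pixel columns grow to the right and rows downward; lengths in m; the calibration is good to about 2 mm. A picture is of the moment at which its call begins. get_calibration takes no time and is no camera call.
- env.hand_in(): hands the job in; it is judged then, once.
The state is a dict: "time_s": time; "joints": joint angles; "qd": joint speeds; "joint_efforts": joint torques, N m; "ee_pos": TCP position; "tool_rot": TCP orientation; "force": force on the tool from outside, world axes, zero at the start; "wrist_torque": the same for the moment, N m; "gripper_width": opening from 0.0 (shut) to 1.0 (fully open); "grip_force": force on a finger pad.
Only numpy, scipy, OpenCV 4.12 (cv2) and the standard library are available. Lean on these libraries where they do the work, as an engineer would, in place of code of your own. Each camera call takes 0.05 s, during which the arm holds its last target. There are 200 camera calls.

## Working session

There is one attempt and no reset: what is moved stays moved. The work goes in short steps, Python scripts to look and compute and a tool call to move; the robot and the scene stay as the last step left them, time stands still between calls to the robot, and variables do not carry over. Pictures are saved under pics/ and viewed, at most 10 in all, crops included, and the job is handed in when it is done.

Besides the shell and the picture viewer there is one more tool, called after ">>>" as a command line: name --pt "numbers of a row" for each row, then --argument value for the rest. arm_command: Moves the arm, as the interface text tells. Its arguments: {"type":"object","properties":{"plan":{"type":"array"},"grip":{"type":"number"},"grip_force":{"type":"number"}},"required":["plan"]}

```bash
mkdir -p pics
python3 - <<'E'
from station import env
import cv2
for n in("side","top"):
    im=env.get_image(n); cv2.imwrite(f"pics/{n}0.png",im[:,:,::-1]); c=env.get_calibration(n); print(n,c)
o=env.get_obs();print(o, env.hold_point_z)
E
```

```text
side {'fx': 436.0961856832003, 'fy': 436.0961856832003, 'cx': 259.0721489835801, 'cy': 187.6532049241447, 'distortion': array([-0.14817925,  0.        ,  0.        ,  0.        ,  0.        ]), 'R': array([[-0.81161323, -0.58396034,  0.01656169],
       [-0.39331123,  0.52523953, -0.75460566],
       [ 0.43196092, -0.61896184, -0.65596951]]), 't': array([0.40679987, 0.26568082, 0.99764615])}
top {'fx': 426.48719457702555, 'fy': 426.48719457702555, 'cx': 254.3919739108835, 'cy': 196.5947839505047, 'distortion': array([-0.15230018,  0.        ,  0.        ,  0.        ,  0.        ]), 'R': array([[-0.01305991, -0.99980745, -0.0146458 ],
       [-0.99184761,  0.01480995, -0.12656615],
       [ 0.12675868,  0.01287346, -0.99185004]]), 't': array([-0.02006314,  0.55411078,  1.34066139])}
{'time_s': 0.1, 'joints': array([-1.45261036e+00,  2.59124802e-01,  2.08377191e-02,  1.33371292e+00,
        1.36191965e-05,  1.41818982e+00]), 'qd': array([-0.00090538, -0.00302225,  0.0036101 , -0.00040492, -0.00138439,
       -0.00048511]), 'joint_efforts': array([ 3.72135502e-03, -5.56693125e+01,  3.45070910e+01,  1.16173868e-02,
       -2.23965449e-04,  5.06001129e-06]), 'ee_pos': array([ 0.14708761, -0.52970056,  0.23073268]), 'tool_rot': array([-3.14040503e+00, -1.96437830e-04,  2.70792356e-01]), 'force': array([-0.53615496, -0.3394488 ,  0.28744116]), 'wrist_torque': array([-0.01778506,  0.00594779,  0.00789234]), 'grip_force': 0.0, 'gripper_width': 1.0001991865221187} 0.0187
```

View pics/side0.png

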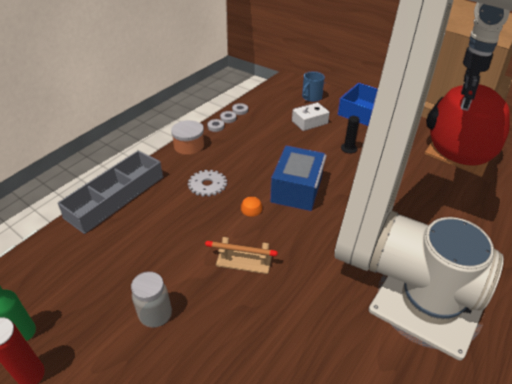

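View pics/top0.png

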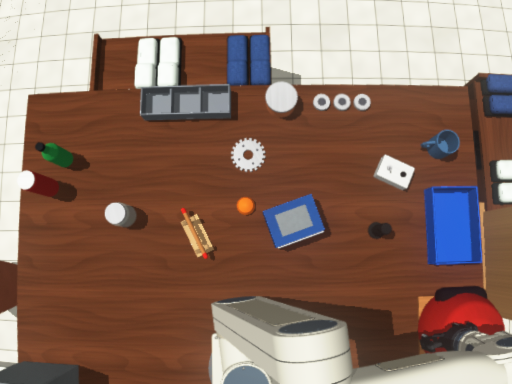

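The side view shows the box at about (300,177), the dowel ends at about (210,244) and (276,254), and the lens at (251,206). In the top view the box is at (295,220), the dowel runs from (184,211) to (206,257), the lens is at (245,206) and the jar at (121,214).

```bash
cat > h.py <<'E'
import numpy as np,cv2
from station import env
C={n:env.get_calibration(n) for n in("side","top")}
def ray(n,p):
    c=C[n];K=np.array([[c['fx'],0,c['cx']],[0,c['fy'],c['cy']],[0,0,1]])
    u=cv2.undistortPoints(np.array([[p]],float),K,c['distortion'])[0,0]
    return -c['R'].T@c['t'], c['R'].T@np.array([u[0],u[1],1])
def plane(n,p,z):
    o,d=ray(n,p);return o+d*(z-o[2])/d[2]
def tri(ps,pt):
    (a,d),(b,e)=ray("side",ps),ray("top",pt)
    s=np.linalg.lstsq(np.c_[d,-e],b-a,rcond=None)[0]
    return (a+d*s[0]+b+e*s[1])/2,np.linalg.norm(a+d*s[0]-b-e*s[1])
def blobs(im,lo,hi,roi,amin=8):
    x0,y0,x1,y1=roi;h=cv2.cvtColor(im[y0:y1,x0:x1],cv2.COLOR_RGB2HSV)
    m=cv2.inRange(h,lo,hi);k,l,s,c=cv2.connectedComponentsWithStats(m)
    return [(c[i]+[x0,y0],s[i,4],(l==i)) for i in range(1,k) if s[i,4]>=amin]
E
python3 - <<'E'
from h import *
np.set_printoptions(precision=4,suppress=True)
R={"side":(190,225,295,285),"top":(170,200,220,265)};B={"side":(262,140,335,215),"top":(255,185,335,255)}
im={n:cv2.imread(f"pics/{n}0.png")[:,:,::-1].copy() for n in R}
for n in R:
    print(n,[(c,a) for c,a,_ in blobs(im[n],(0,190,110),(7,255,255),R[n],4)])
    for c,a,m in blobs(im[n],(100,90,40),(125,255,255),B[n],100):
        q,_=cv2.findContours(m.astype(np.uint8),0,2);q=q[0]
        print(' blue',c,a,(cv2.approxPolyDP(cv2.convexHull(q),2.5,True)[:,0]+B[n][:2]).tolist())
    for c,a,m in blobs(im[n],(0,0,100),(179,110,255),B[n],100):
        q,_=cv2.findContours(m.astype(np.uint8),0,2);q=q[0]
        print(' grey',c,a,(cv2.boxPoints(cv2.minAreaRect(q))+B[n][:2]).tolist())
a=[cv2.resize(im[n][y0:y1,x0:x1],(395,400),interpolation=cv2.INTER_CUBIC) for n,(x0,y0,x1,y1) in (("side",(190,140,340,290)),("top",(170,180,330,270)))]
cv2.imwrite("pics/crop.png",np.hstack(a)[:,:,::-1])
E
```

```text
side [(array([208.439 , 243.2195]), np.int32(41)), (array([273.2791, 252.5349]), np.int32(43))]
 blue [295.0985 181.4494] 1918 [[286, 146], [323, 153], [311, 209], [271, 201], [272, 176]]
 grey [298.7136 164.729 ] 583 [[282.39999771118164, 172.8000030517578], [287.1853675842285, 150.46829223632812], [314.5707359313965, 156.33658599853516], [309.7853660583496, 178.66829681396484]]
 grey [320.2155 169.7845] 116 [[313.4787254333496, 186.85339736938477], [323.14660263061523, 152.47873210906982], [327.2298583984375, 153.62714767456055], [317.56198501586914, 188.00181198120117]]
top [(array([183.1852, 210.3333]), np.int32(27)), (array([204.9286, 255.2857]), np.int32(28))]
 blue [292.9719 220.438 ] 1283 [[311, 194], [324, 229], [276, 247], [263, 211]]
 grey [293.4551 220.0559] 769 [[274.07299041748047, 214.70073318481445], [304.9853973388672, 203.45985794067383], [312.9561996459961, 225.37956619262695], [282.0437927246094, 236.62044143676758]]
 grey [300.4643 239.1161] 112 [[276.47444915771484, 246.5547332763672], [322.88321685791016, 229.67882537841797], [323.6715316772461, 231.84671020507812], [277.2627639770508, 248.72261810302734]]
```

View pics/crop.png

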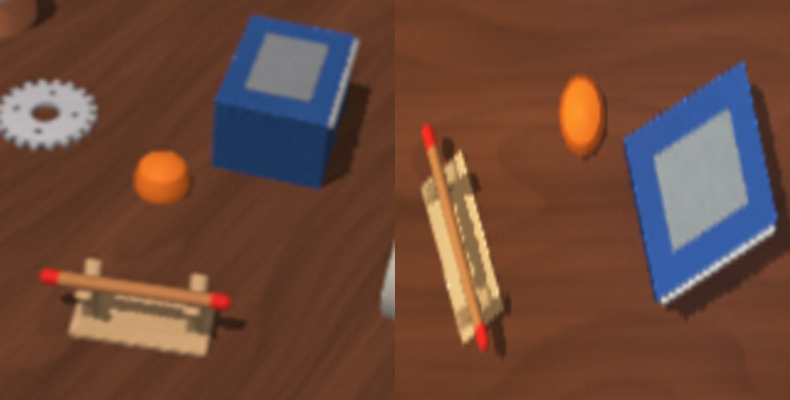

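The crop shows the lid with its grey panel and the pale hinge strip on the robot side. The dowel lies in its rest with both red ends visible, and the lens is between the rest and the box.

Run:
```python
from h import *
np.set_printoptions(precision=4,suppress=True)
e1,r1=tri((208.4,243.2),(183.2,210.3));e2,r2=tri((273.3,252.5),(204.9,255.3))
d=e1-e2;print("dowel ends",e1,r1,e2,r2,"len",np.linalg.norm(d),"mid",(e1+e2)/2,"yaw",np.arctan2(d[1],d[0]))
print("panel",tri((298.7,164.7),(293.5,220.1)))
q=[plane("top",p,.09)[:2] for p in [(263,211),(311,194),(324,229),(276,247)]]
f=lambda v:np.arctan2(v[1],v[0])
print("corners",np.array(q),"sides",[np.linalg.norm(q[i]-q[(i+1)%4]) for i in range(4)])
print("yaws",f(q[0]-q[3]),f(q[1]-q[2]),f(q[0]-q[1])-np.pi/2,f(q[3]-q[2])-np.pi/2,"c",np.mean(q,0))
g=[plane("top",p,.09)[:2] for p in [(274.07,214.7),(304.99,203.46),(312.96,225.38),(282.04,236.62)]]
print("panel yaws",f(g[0]-g[3]),f(g[1]-g[2]),f(g[0]-g[1])-np.pi/2,np.mean(g,0))
# side lid corners check
s=[plane("side",p,.09)[:2] for p in [(286,146),(323,153)]];print("side far corners",s)
print("tri corner far-right/left", [tri(a,b) for a,b in (((286,146),(311,194)),((272,176),(263,211)),)])
for n,p,z in(("lens",(245,206),.02),("jar",(121,214),.1),("sprocket",(248,155),.008),("switch",(395,172),.05),("throttle",(380,230),.06)):print(n,plane("top",p,z)[:2])
```

```text
dowel ends [0.5112 0.201  0.0452] 0.0008923165682280228 [0.3667 0.1309 0.0455] 0.0014877314712014537 len 0.16053902296953287 mid [0.439  0.1659 0.0453] yaw 0.45187405053276153
panel (array([ 0.4717, -0.1481,  0.0894]), np.float64(0.0009039662948229463))
corners [[ 0.5016 -0.0545]
 [ 0.5522 -0.2041]
 [ 0.4431 -0.2412]
 [ 0.3905 -0.0925]] sides [np.float64(0.1580087736248438), np.float64(0.11521092026471441), np.float64(0.1577054770106733), np.float64(0.11739908473467113)]
yaws 0.3299855874985526 0.32729196579964565 0.32626846428903056 0.3401391550766699 c [ 0.4719 -0.1481]
panel yaws 0.33005441645803607 0.32240772601477885 0.3337184319234443 [ 0.4724 -0.148 ]
side far corners [array([ 0.5494, -0.2022]), array([ 0.4431, -0.2388])]
tri corner far-right/left [(array([ 0.5519, -0.2048,  0.0876]), np.float64(0.0016026593866834548)), (array([ 0.5004, -0.0549,  0.0952]), np.float64(0.00169689343642145))]
lens [0.5253 0.0033]
jar [0.497  0.3881]
sprocket [ 0.6975 -0.008 ]
switch [ 0.6258 -0.4869]
throttle [ 0.438  -0.4246]
```

Each measured point agrees with the given sizes:

| Item | Position | Yaw (rad) | Check |
|---|---|---|---|
| Dowel | (0.439, 0.166, 0.045) | 0.452 | Red-centroid span of 160 mm fits the 180 mm length |
| Box | (0.472, -0.148) | 0.329 | Sides of about 116 by 158 mm, lid panel at z = 0.089 |

I'll use the half-turned grasp so the last joint stays inside its range.

>>> arm_command --pt "0.05 0.0625 0 0.023" --pt "0.05 0.0625 0 0.023" --pt "0.05 0.0625 0 0.023" --pt "0.05 0.0625 0 0.023" --pt "0.05 0.0625 0 0.023" --pt "0.05 0.0625 0 0.023" --pt "0.05 0.0625 0 0.023" --pt "0.05 0.0625 0 0.023" --pt "0.0153 0.0743 0 0.023" --pt "0.0153 0.0743 0 0.023" --pt "0.0153 0.0743 0 0.023" --pt "0.0153 0.0743 0 0.023" --pt "0.0153 0.0743 0 0.023" --pt "0.0153 0.0743 0 0.023" --pt "0.0153 0.0743 0 0.023" --pt "0.0153 0.0743 0 0.023" --pt "0.0153 0.0743 0 0.023" --pt "0.0153 0.0743 0 0.023" --pt "0.0153 0.0743 0 0.023" --pt "0.0153 0.0743 0 0.023" --grip 1

```text
time_s: 2.1
ee_pos: [0.4388, 0.1675, 0.2311]
tool_rot: [-3.142, -0.0, -3.116]
force: [0.6, -1.0, -0.3]
gripper_width: 0.994
grip_force: 0.0
```

>>> arm_command --pt "0 0 -0.05 0.023" --pt "0 0 -0.05 0.023" --pt "0 0 -0.05 0.023" --pt "0 0 0 0" --pt "0 0 0 0" --pt "0 0 0 0"

```text
time_s: 2.7
ee_pos: [0.4396, 0.1659, 0.1575]
tool_rot: [-3.141, 0.002, -2.692]
force: [-0.7, 0.5, -0.0]
gripper_width: 1.0
grip_force: 0.0
```

>>> arm_command --pt "0 0 -0.06 0" --pt "0 0 -0.06 0" --pt "0 0 -0.06 0" --pt "0 0 -0.04 0" --pt "0 0 -0.03 0" --pt "0 0 -0.012 0" --pt "0 0 0 0" --pt "0 0 0 0"

```text
time_s: 3.5
ee_pos: [0.4397, 0.166, 0.0263]
tool_rot: [-3.141, 0.002, -2.689]
force: [0.5, -0.0, -0.3]
gripper_width: 0.999
grip_force: 0.0
```

>>> arm_command --pt "0 0 0 0" --pt "0 0 0 0" --pt "0 0 0 0" --pt "0 0 0 0" --pt "0 0 0 0" --pt "0 0 0 0" --pt "0 0 0 0" --pt "0 0 0 0" --pt "0 0 0 0" --pt "0 0 0 0" --grip 0 --grip_force 70

```text
time_s: 4.5
ee_pos: [0.4391, 0.1657, 0.0255]
tool_rot: [-3.141, 0.0, -2.689]
force: [-1.2, -1.3, 5.6]
gripper_width: 0.137
grip_force: 68.2
```

>>> arm_command --pt "0 0 0.03 0" --pt "0 0 0.06 0" --pt "0 0 0.08 0" --pt "0 0 0.08 0" --pt "0.0556 -0.0623 0 -0.00246" --pt "0.0556 -0.0623 0 -0.00246" --pt "0.0556 -0.0623 0 -0.00246" --pt "0.0556 -0.0623 0 -0.00246" --pt "0.0556 -0.0623 0 -0.00246" --pt "0.0556 -0.0623 0 -0.00246" --pt "0.0556 -0.0623 0 -0.00246" --pt "0.0556 -0.0623 0 -0.00246" --pt "0 0 0 0" --pt "0 0 0 0" --pt "0 0 0 0" --pt "0 0 0 0"

```text
time_s: 6.1
ee_pos: [0.6608, -0.0823, 0.1506]
tool_rot: [3.141, 0.0, -2.811]
force: [0.4, -0.6, 0.7]
gripper_width: 0.136
grip_force: 68.3
```

Run:
```python
from h import *
for n in("side","top"):cv2.imwrite(f"pics/{n}1.png",env.get_image(n)[:,:,::-1])
a=cv2.imread("pics/side1.png")[80:280,150:350];b=cv2.imread("pics/top1.png")[100:300,170:370]
cv2.imwrite("pics/c1.png",np.hstack([cv2.resize(i,(400,400),interpolation=2) for i in(a,b)]))
im={n:cv2.imread(f"pics/{n}1.png")[:,:,::-1].copy() for n in C}
for n,r in(("side",(150,80,350,280)),("top",(170,100,370,300))):
    print(n,[(c.round(1),a) for c,a,_ in blobs(im[n],(0,190,110),(7,255,255),r,4)])
o=env.get_obs();print(o['ee_pos'],o['tool_rot'])
```

```text
side [(array([205.2, 123.8]), np.int32(24)), (array([258.5, 133.7]), np.int32(39))]
top []
[ 0.66097854 -0.08244722  0.15078606] [-3.14139206e+00  4.20072265e-04 -2.81112101e+00]
```

View pics/c1.png

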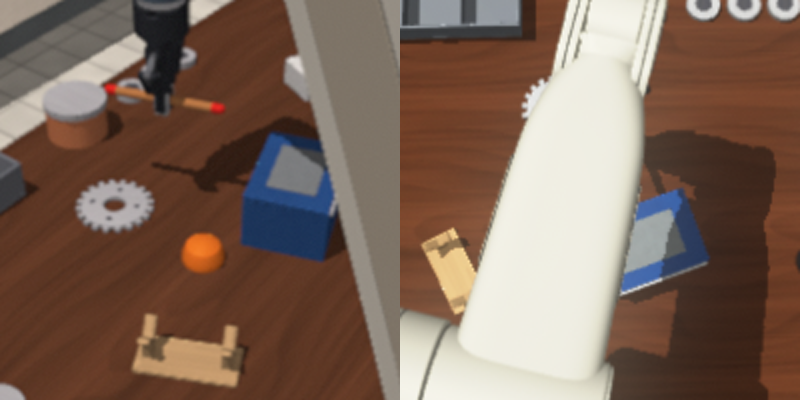

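The side view shows the dowel held level, with its red ends at (205,124) and (258.5,134). The arm hides it in the top view. I'll check the ends from the side view against the level plane.

Run:
```python
from h import *
c=C["side"];K=np.array([[c['fx'],0,c['cx']],[0,c['fy'],c['cy']],[0,0,1]])
t=np.array([.661,-.0824,.1695]);y=-2.811+np.pi;u=np.array([np.cos(y),np.sin(y),0])
P=[t+80e-3*u,t-80e-3*u]
print(cv2.projectPoints(np.array(P),cv2.Rodrigues(c['R'])[0],c['t'],K,c['distortion'])[0][:,0])
a,b=[plane("side",p,.1695) for p in((205.2,123.8),(258.5,133.7))];d=a-b
print(a,b,(a+b)/2,np.linalg.norm(d),np.arctan2(d[1],d[0]))
```

```text
[[204.7278912  124.1157638 ]
 [258.28829265 133.78265266]]
[ 0.73668449 -0.05849456  0.1695    ] [ 0.58510325 -0.1090548   0.1695    ] [ 0.66089387 -0.08377468  0.1695    ] 0.15979114156112303 0.32194745691182175
```

>>> arm_command --pt "0 -0.001 -0.05 0" --pt "0 0 -0.06 0" --pt "0 0 -0.06 0" --pt "0 0 -0.04 0" --pt "0 0 -0.019 0" --pt "0 0 0 0" --pt "0 0 0 0" --pt "0 0 0 0"

```text
time_s: 7.0
ee_pos: [0.6621, -0.0839, 0.0373]
tool_rot: [-3.14, 0.002, -2.812]
force: [0.0, 0.1, -0.6]
gripper_width: 0.138
grip_force: 68.4
```

Run:
```python
from h import *
im=env.get_image("side");c=[b[0] for b in blobs(im,(0,190,110),(7,255,255),(150,80,350,280),4)];print(c)
o=env.get_obs();t=o['ee_pos'];z=t[2]+.0187
a=[plane("side",p,z) for p in c];m=np.mean(a,0);print(a,m,t,o['tool_rot'])
C0=np.array([.472,-.148]);u=np.array([np.cos(.329),np.sin(.329)]);v=np.array([-u[1],u[0]])
for q in(m,t):print("along",(q[:2]-C0)@u,"lat",(q[:2]-C0)@v,z)
```

```text
[array([206.92, 155.28]), array([257.87096774, 165.38709677])]
[array([ 0.73910158, -0.05862296,  0.05593845]), array([ 0.58657815, -0.1109886 ,  0.05593845])] [ 0.66283987 -0.08480578  0.05593845] [ 0.66205471 -0.08393752  0.03723845] [-3.14038964e+00  1.92942933e-03 -2.81214379e+00]
along 0.20102219696293816 lat -0.0018548997287592406 0.05593844521683646
along 0.20055968767718285 lat -0.0007795264617586756 0.05593844521683646
```

>>> arm_command --pt "-0.0005 0.002 -0.001 0" --pt "-0.0189 -0.0065 0 0" --pt "-0.0189 -0.0065 0 0" --pt "-0.0189 -0.0065 0 0" --pt "-0.0189 -0.0065 0 0" --pt "-0.0189 -0.0065 0 0" --pt "-0.0189 -0.0065 0 0" --pt "0 0 0 0" --pt "0 0 0 0"

```text
time_s: 7.95
ee_pos: [0.6044, -0.1026, 0.0355]
tool_rot: [-3.141, 0.001, -2.813]
force: [0.1, -0.9, -0.5]
gripper_width: 0.137
grip_force: 68.4
```

The dowel tip is 10 mm inside the hole with no contact force. Next I'll push the catch.

>>> arm_command --pt "-0.0066 -0.0023 0 0" --pt "-0.0066 -0.0023 0 0" --pt "-0.0066 -0.0023 0 0" --pt "-0.0066 -0.0023 0 0" --pt "0 0 0 0" --pt "0 0 0 0"

```text
time_s: 8.55
ee_pos: [0.5914, -0.107, 0.0354]
tool_rot: [-3.141, 0.001, -2.812]
force: [3.9, 1.3, -1.2]
gripper_width: 0.14
grip_force: 68.2
```

>>> arm_command --pt "-0.0057 -0.0019 0 0" --pt "0 0 0 0" --pt "0 0 0 0" --pt "0 0 0 0" --pt "0 0 0 0" --pt "0 0 0 0" --pt "0 0 0 0" --pt "0 0 0 0"

```text
time_s: 9.35
ee_pos: [0.5887, -0.1078, 0.0354]
tool_rot: [-3.141, 0.001, -2.812]
force: [4.1, 1.0, -0.6]
gripper_width: 0.138
grip_force: 68.2
```

Run:
```python
from h import *
for n in("side","top"):cv2.imwrite(f"pics/{n}2.png",env.get_image(n)[:,:,::-1])
a=cv2.imread("pics/side2.png")[80:280,150:350];b=cv2.imread("pics/top2.png")[100:300,170:370]
cv2.imwrite("pics/c2.png",np.hstack([cv2.resize(i,(400,400),interpolation=2) for i in(a,b)]))
```

```text
(no output)
```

View pics/c2.png

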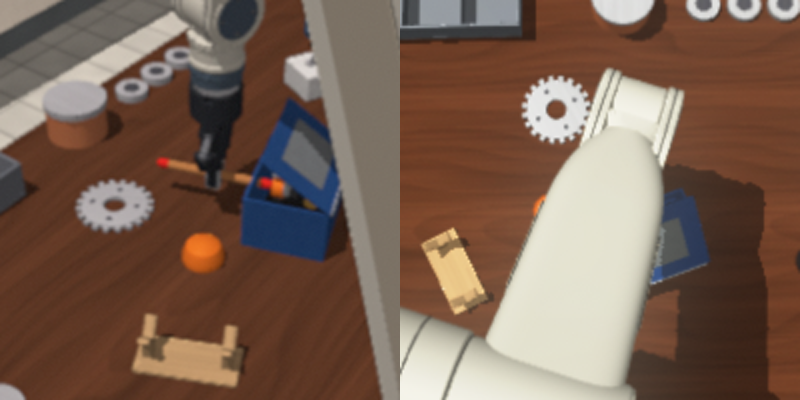

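The lid is up at about 0.6 rad. I'll withdraw the dowel, raise it, and push under the lid towards the hinge.

>>> arm_command --pt "0.0189 0.0065 0 0" --pt "0.0379 0.0129 0 0" --pt "0.0379 0.0129 0 0" --pt "0.0379 0.0129 0 0" --pt "0.0189 0.0065 0 0" --pt "0 0 0.04 0" --pt "0 0 0.06 0" --pt "0 0 0.06 0" --pt "0 0 0 0" --pt "-0.0379 -0.0129 0 0" --pt "-0.0379 -0.0129 0 0" --pt "-0.0379 -0.0129 0 0" --pt "-0.0379 -0.0129 0 0" --pt "0 0 0 0" --pt "0 0 0 0"

```text
time_s: 10.95
ee_pos: [0.5881, -0.1079, 0.115]
tool_rot: [3.141, -0.001, -2.813]
force: [1.0, 0.1, -1.2]
gripper_width: 0.133
grip_force: 68.3
```

>>> arm_command --pt "-0.0095 -0.0032 0 0" --pt "-0.0095 -0.0032 0 0" --pt "-0.0095 -0.0032 0 0" --pt "-0.0095 -0.0032 0 0" --pt "-0.0095 -0.0032 0 0" --pt "-0.0095 -0.0032 0 0" --pt "-0.0095 -0.0032 0 0" --pt "-0.0095 -0.0032 0 0" --pt "-0.0095 -0.0032 0 0" --pt "-0.0095 -0.0032 0 0" --pt "-0.0095 -0.0032 0 0" --pt "-0.0095 -0.0032 0 0"

```text
time_s: 12.15
ee_pos: [0.5309, -0.1272, 0.1154]
tool_rot: [-3.141, 0.0, -2.812]
force: [2.1, 0.2, -0.5]
gripper_width: 0.135
grip_force: 68.4
```

>>> arm_command --pt "-0.0095 -0.0032 0 0" --pt "-0.0095 -0.0032 0 0" --pt "-0.0095 -0.0032 0 0" --pt "-0.0095 -0.0032 0 0" --pt "-0.0095 -0.0032 0 0" --pt "-0.0095 -0.0032 0 0" --pt "-0.0095 -0.0032 0 0" --pt "-0.0095 -0.0032 0 0" --pt "-0.0095 -0.0032 0 0" --pt "0 0 0 0" --pt "0 0 0 0" --pt "0 0 0 0" --pt "0 0 0 0" --pt "0 0 0 0" --pt "0 0 0 0" --pt "0 0 0 0" --pt "0 0 0 0" --pt "0 0 0 0" --pt "0 0 0 0"

```text
time_s: 14.05
ee_pos: [0.4885, -0.1414, 0.1153]
tool_rot: [3.142, 0.0, -2.812]
force: [0.4, 0.5, -0.6]
gripper_width: 0.139
grip_force: 68.4
```

Run:
```python
from h import *
for n in("side","top"):cv2.imwrite(f"pics/{n}3.png",env.get_image(n)[:,:,::-1])
a=cv2.imread("pics/side3.png")[80:280,150:350];b=cv2.imread("pics/top3.png")[100:300,170:370]
cv2.imwrite("pics/c3.png",np.hstack([cv2.resize(i,(400,400),interpolation=2) for i in(a,b)]))
```

```text
(no output)
```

View pics/c3.png

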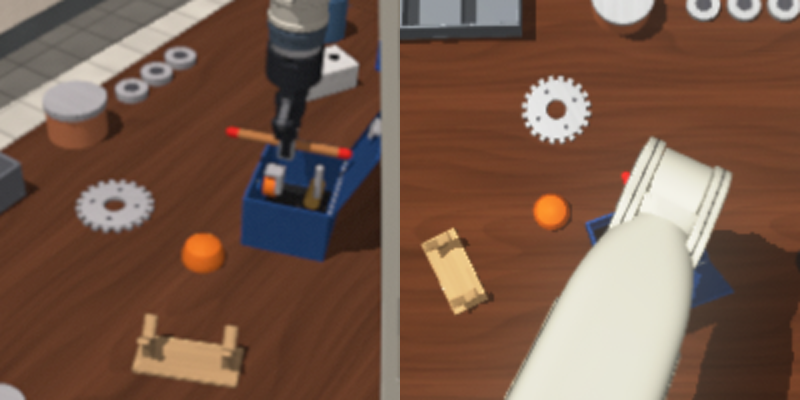

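The lid stands past upright, leaning back over the hinge at about (375,150) in the side crop, and the dowel is free of load. I'll back off and return to the rest.

>>> arm_command --pt "0.0189 0.0065 0 0" --pt "0.0379 0.0129 0 0" --pt "0.0379 0.0129 0 0" --pt "0.0379 0.0129 0 0" --pt "0.0379 0.0129 0 0" --pt "0.0189 0.0065 0.02 0" --pt "0 0 0.06 0" --pt "-0.036 0.0687 0 0.00246" --pt "-0.036 0.0687 0 0.00246" --pt "-0.036 0.0687 0 0.00246" --pt "-0.036 0.0687 0 0.00246" --pt "-0.036 0.0687 0 0.00246" --pt "-0.036 0.0687 0 0.00246" --pt "-0.036 0.0687 0 0.00246" --pt "-0.036 0.0687 0 0.00246" --pt "0 0 0 0" --pt "0 0 0 0" --pt "0 0 0 0" --pt "0 0 0 0"

```text
time_s: 16.05
ee_pos: [0.4399, 0.165, 0.1552]
tool_rot: [-3.141, -0.0, -2.69]
force: [0.2, 0.5, -1.3]
gripper_width: 0.141
grip_force: 68.5
```

Run:
```python
from h import *
o=env.get_obs();t=o['ee_pos'];z=t[2]+.0187;print(t,o['tool_rot'])
im=env.get_image("side");cv2.imwrite("pics/side4.png",im[:,:,::-1])
c=[b[0] for b in blobs(im,(0,190,110),(7,255,255),(160,150,320,300),4)];print(c)
a=[plane("side",p,z) for p in c];print(a,np.mean(a,0))
```

```text
[0.43985227 0.16499367 0.15519264] [-3.14146024e+00 -7.50435047e-05 -2.69001225e+00]
[array([204.46511628, 204.25581395]), array([275.24528302, 213.75471698])]
[array([0.51305665, 0.19952855, 0.17389264]), array([0.36780933, 0.12918572, 0.17389264])] [0.44043299 0.16435714 0.17389264]
```

View pics/side4.png

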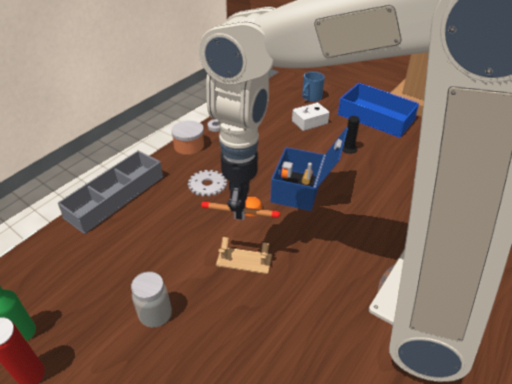

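The lid stays open, and the dowel hangs unslipped over the rest, with its ends at (204,204) and (275,214).

>>> arm_command --pt "-0.0015 0.002 -0.05 0" --pt "0 0 -0.06 0" --pt "0 0 -0.06 0" --pt "0 0 -0.04 0" --pt "0 0 -0.025 0" --pt "0 0 -0.015 0" --pt "0 0 -0.007 0" --pt "0 0 0 0" --pt "0 0 0 0"

```text
time_s: 17.0
ee_pos: [0.439, 0.1666, 0.0273]
tool_rot: [-3.141, 0.001, -2.689]
force: [-0.3, 0.7, 0.4]
gripper_width: 0.135
grip_force: 68.7
```

>>> arm_command --pt "0 0 -0.002 0" --pt "0 0 0 0" --pt "0 0 0 0"

```text
time_s: 17.3
ee_pos: [0.439, 0.1666, 0.0263]
tool_rot: [-3.141, 0.001, -2.689]
force: [1.0, -2.0, 3.9]
gripper_width: 0.139
grip_force: 69.0
```

>>> arm_command --pt "0 0 0 0" --pt "0 0 0 0" --pt "0 0 0 0" --pt "0 0 0 0" --pt "0 0 0 0" --pt "0 0 0 0" --pt "0 0 0 0" --pt "0 0 0 0" --pt "0 0 0 0" --pt "0 0 0 0" --grip 1

```text
time_s: 18.3
ee_pos: [0.4385, 0.1666, 0.0258]
tool_rot: [3.142, 0.0, -2.689]
force: [0.7, 0.1, -0.6]
gripper_width: 0.999
grip_force: 0.0
```

>>> arm_command --pt "0 0 0.02 0" --pt "0 0 0.04 0" --pt "0 0 0.06 0" --pt "0 0 0.08 0" --pt "0 0 0.08 0" --pt "-0.05 0.05 0.05 0" --pt "-0.05 0.06 0.05 0" --pt "0 0.08 0 0" --pt "0 0.08 0 0" --pt "0 0.08 0 0" --pt "0 0.08 0 0" --pt "0 0 0 0" --pt "0 0 0 0" --pt "0 0 0 0"

```text
time_s: 19.7
ee_pos: [0.3883, 0.381, 0.2161]
tool_rot: [-3.141, -0.0, -2.689]
force: [0.3, -0.6, 0.8]
gripper_width: 1.0
grip_force: 0.0
```

Run:
```python
from h import *
I={n:env.get_image(n) for n in("side","top")}
a=I["side"][80:280,150:350];b=I["top"][100:300,170:370]
cv2.imwrite("pics/c5.png",np.hstack([cv2.resize(i,(400,400),interpolation=2) for i in(a,b)])[:,:,::-1])
R={"side":(190,225,295,285),"top":(170,200,220,265)}
c={n:sorted([b[0] for b in blobs(I[n],(0,190,110),(7,255,255),R[n],4)],key=lambda p:p[0]) for n in R};print(c)
e=[tri(p,q) for p,q in zip(c["side"],c["top"])];print(e,np.mean([x[0] for x in e],0))
print(env.get_obs()['ee_pos'])
```

```text
{'side': [array([208.20512821, 243.43589744]), array([272.83783784, 252.56756757])], 'top': [array([183.18518519, 210.33333333]), array([204.71428571, 255.0952381 ])]}
[(array([0.51131196, 0.20127217, 0.0444138 ]), np.float64(0.00046045803480020147)), (array([0.36748747, 0.13153168, 0.04531389]), np.float64(0.001262006297808374))] [0.43939971 0.16640192 0.04486384]
[0.38855729 0.38069979 0.21626045]
```

View pics/c5.png

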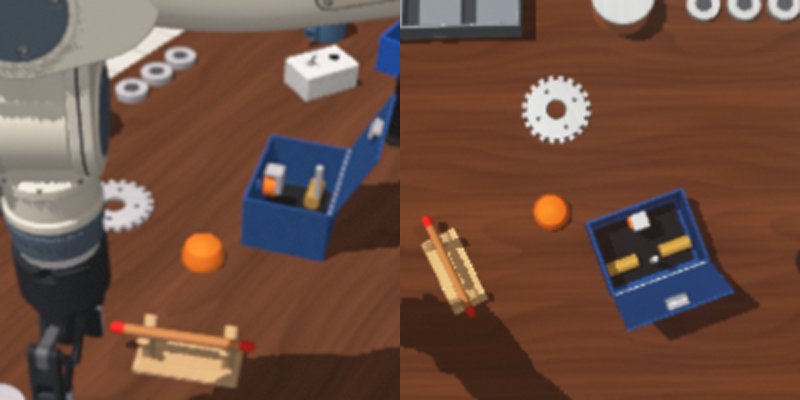

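The lid is back at its stop, the dowel is seated in the rest within 1 mm of where it started, the bystanders in view have not moved, and the gripper is clear.

```bash
python3 -c "
from station import env
print(env.hand_in())"
```

```text
the job is handed in; nothing more can be done
None
```

The job is handed in at about 20 s of the 61 s allowed: the dowel released the catch, the lid stands open past upright, the dowel is back in its rest, and I saw no bystander moved; the hand-in call returned no verdict.

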